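Set the timer dial of the free-standing wardrobe dehumidifier

TASK

On the wardrobe shelf, set the timer of the small square dehumidifier: turn the dial on its top clockwise until the pointer lines up with the long raised mark on the housing. The unit stands loose and light, so press down on it while you turn, so that it neither spins nor slides, and leave it standing where it was; do not disturb the round lamp, which has the same kind of dial.

Things in the scene. Friction and masses are not known exactly. Their poses are not given: they have to be found in the camera images.
- dial_grip (a point): Centre of the white bar grip on the dehumidifier's dial, on the turning axis, 74 mm above the shelf. The bar stands upright on a grey disc 60 mm across: 44 mm long, 14 wide, from 56 mm (disc top) to 88 mm above the shelf. The frame turns with the dial: x along the bar to its pointer end (black line), y across the bar, z up. 12 to 20 N kept pressing down on the gripped bar (it is rigid) holds the box.
- timer_dial (a joint): Dial angle in rad, growing clockwise seen from above. 0: pointer at the small round dot; 1.57: pointer at the long raised mark (16 x 5 mm, 3 high, at the middle of the next edge), where it must go. Starts between 0.2 and 0.8, can go on to 2.6, stays where left. Stiff, about 0.15 N m: without a push down the whole box spins along.
- housing_corner (a point): Point near a top corner of the dehumidifier, a loose white box 110 x 110 mm, 0.25 kg, on four rubber feet, flat top 50 mm above the shelf. 71 mm from the dial's axis, at the top's height. Housing frame: x from the axis towards the small dot, y away from the long mark, z up; the axis lies at x -50, y -50 mm of this point.
- lamp_pointer (a point): Pointer tip on the dial of the round white wardrobe lamp (100 mm across, 46 mm high, bar top at 84 mm), a bystander to be left alone. 26 mm from the lamp's axis, 52 mm above the shelf; x points outward from that axis along the bar, z up. Lamp and dehumidifier may stand either way round.
Not all that is in view belongs to the job. Leave any purple or red look-alike of the part that bears dial_grip alone.

How it is judged:
By the outcome, as a careful person would: the job done as asked, in the order asked, and still so for the second after the job is handed in, with the robot touching nothing.
It also fails if it takes over 32 s, if anything falls off the work surface, if the arm or the gripper's body presses on something with over 40 N, if the wrist force passes 120 N, or if a joint passes its speed limit or range.

ROBOT

A 6-joint arm with a two-finger parallel gripper is mounted at the origin on the work surface. World frame = base frame: x ahead of the robot, y to its left, z up, the work surface at z = 0. Lengths are in m, angles in rad, forces in N, time in s.
With the tool pointing down it reaches from about 0.35 to 0.775 m from the base axis. Payload 7.3 kg.
Tool frame: the origin (TCP) lies at the very end of the fingers, on their centre line; the grasp point (between the pads) lies 19 mm behind it; z points along the fingers, y is the line along which they close (so a half turn about z gives the same grasp; the last joint's range is limited). The gripper opens to 92 mm and grips with 3 to 60 N. Pads are 19 mm wide; open, the fingers measure 130 mm over their backs; the gripper's body (75 mm by 190 mm) begins 47 mm behind the grasp point.
Start: joints at [1.062, 0.342, 1.524, -0, 1.275, -0.146], TCP at [0.186, 0.491, 0.227] pointing down, gripper open.
Joint ranges: [-2.53, 2.53], [-0.77, 2.02], [0.04, 2.7], [-1, 4.14], [0.28, 2.66], [-3.11, 3.11]. Speed limits (rad/s): [2.57, 2.57, 3.14, 3.14, 3.14, 3.14].

INTERFACE

Orientations are given as a unit quaternion [w, x, y, z].
In Python, from station import * gives the robot as it stands. The module is installed in compiled form; this text tells all that it offers.
- The arm moves only by the tool servo_tool, never from a script. Its argument "deltas" is a list that holds one entry, the list of rows, each a list of 6 numbers: the shift along the tool's x, y, z in units of 30 mm (1.0 is 30 mm), then the turn, a rotation vector about the tool's x, y, z in units of 0.08 rad (1.0 is 0.08 rad). In form: [[[dx, dy, dz, wx, wy, wz], ...]]. A call has 1 to 20 rows; each row shifts and turns the commanded pose from where the row before left it, along the tool's axes as they then stand; what a row does not reach is not made up. A row lasts 1/10 s, in which the tool goes at most 50 mm and 8.59 degrees, less where a joint would pass 70% of its speed; a pose out of reach is approached as far as the arm can. A call with a number of a shift or a turn outside -1 to 1 is refused whole. A call with a gripper value outside its range is refused whole. "claw" is the opening, from -1 (shut) to 1 (fully open), set as the call begins (left out, the last holds). The fingers move at their own pace and stop on an object; "force" is the grip in N (left out, the last holds). Time passes only in rows, so rows that do not move let the fingers close. It gives the time, the measured TCP pose, the force, the opening and the grip force at its end, in the units of the state.
- observe(): the state, without advancing time (a new reading comes with each control period).
- get_image(name): name is "side" or "top"; returns the picture (400x640x3 uint8, red, green, blue); there is no depth.
- get_calibration(name): a dict with "fx", "fy", "cx", "cy" (pixels), "R" (3x3) and "t" (3): a world point X has camera coordinates R X + t. Camera axes: x right, y down, z forward; pixel columns grow to the right and rows downward; lengths in m; the calibration is good to about 2 mm. A picture is of the moment at which its call begins. get_calibration takes no time and is no camera call.
- sign_off(): hands the job in; it is judged then, once.
The state is a dict: "t": time; "joint_positions": joint angles; "qvel": joint speeds; "joint_efforts": joint torques, N m; "tool_pos": TCP position; "orientation": TCP orientation; "wrist_force": force on the tool from outside, world axes, zero at the start; "torque": the same for the moment, N m; "gripper_width": finger opening in m; "gripper_force": force on a finger pad.
Only numpy, scipy, OpenCV 4.12 (cv2) and the standard library are available. Lean on these libraries where they do the work, as an engineer would, in place of code of your own. Each camera call takes 0.05 s, during which the arm holds its last target. There are 200 camera calls.

## Working session

There is one attempt and no reset: what is moved stays moved. The work goes in short steps, Python scripts to look and compute and a tool call to move; the robot and the scene stay as the last step left them, time stands still between calls to the robot, and variables do not carry over. Pictures are saved under pics/ and viewed, at most 10 in all, crops included, and the job is handed in when it is done.

Besides the shell and the picture viewer there is one more tool, called after ">>>" in YAML: its name, and indented under it one key for each argument. servo_tool: Moves the arm, as the interface text tells. Its arguments: {"type":"object","properties":{"deltas":{"type":"array"},"claw":{"type":"number"},"force":{"type":"number"}},"required":["deltas"]}

```bash
mkdir -p pics; python3 - <<'E'
from station import *
import cv2
print(observe())
for n in("top","side"):
    cv2.imwrite(f"pics/{n}0.png",get_image(n)[:,:,::-1]); print(n,get_calibration(n))
E
```

```text
{'t': 0.0, 'joint_positions': array([ 1.06203230e+00,  3.42707563e-01,  1.52503552e+00, -3.93834509e-05,
        1.27540636e+00, -1.45979331e-01]), 'qvel': array([-0.00021437,  0.00022821, -0.00035255,  0.00179126, -0.00114106,
       -0.00183335]), 'joint_efforts': array([ 9.06045370e-04, -4.31230438e+01, -2.44230151e+01,  7.18078692e-02,
        5.57597622e-02, -1.14620548e-04]), 'tool_pos': array([0.18608487, 0.49046521, 0.22604638]), 'orientation': array([-2.32463174e-04,  1.80393547e-01,  9.83594206e-01, -7.43111784e-04]), 'wrist_force': array([ 0.73579011, -1.0626698 , -0.03249136]), 'torque': array([ 0.00563805, -0.01055831,  0.01306638]), 'gripper_force': 0.0, 'gripper_width': 0.09195597889454979}
top {'fx': 442.94064838474844, 'fy': 442.94064838474844, 'cx': 324.1543549237885, 'cy': 207.70637703617052, 'R': array([[-0.0049827 , -0.9997433 , -0.02210205],
       [-0.99303151,  0.00754927, -0.11760706],
       [ 0.11774373,  0.02136203, -0.99281422]]), 't': array([0.0226111 , 0.5755213 , 0.82990327])}
side {'fx': 488.7562784380292, 'fy': 488.7562784380292, 'cx': 317.8567750295075, 'cy': 203.4510485043485, 'R': array([[ 0.79480734, -0.60655769,  0.0192111 ],
       [-0.42131645, -0.57430596, -0.70190108],
       [ 0.43677654,  0.54978218, -0.71201532]]), 't': array([-0.45509932,  0.32296818,  0.61883072])}
```

View pics/top0.png

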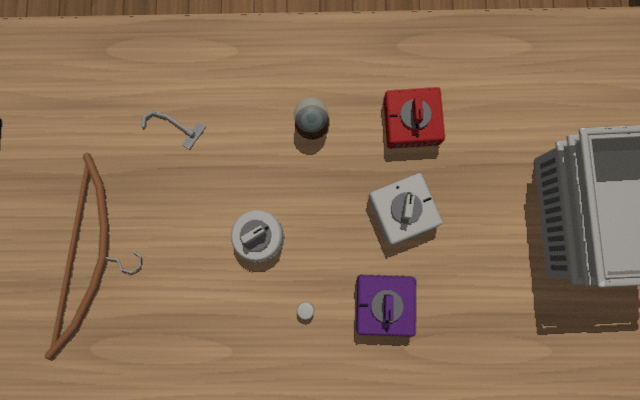

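View pics/side0.png

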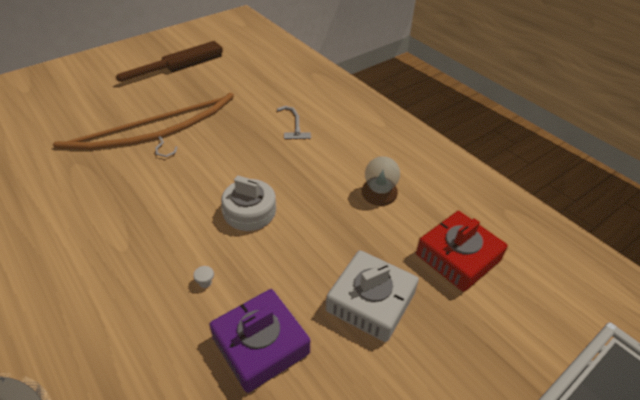

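Candidates are the white square box at top (405,210), the round lamp (257,237), the red box (414,117) and the purple box (387,306). By the description I choose the white square one. I'll check it in a close crop.

```bash
cat > h.py <<'E'
import numpy as np
from station import *
def ray(n,u,v,z):
    c=get_calibration(n);R=np.array(c["R"]);o=-R.T@np.array(c["t"])
    d=R.T@np.array([(u-c["cx"])/c["fx"],(v-c["cy"])/c["fy"],1]);return o+d*(z-o[2])/d[2]
def proj(n,X):
    c=get_calibration(n);p=np.array(c["R"])@X+np.array(c["t"]);return c["fx"]*p[0]/p[2]+c["cx"],c["fy"]*p[1]/p[2]+c["cy"]
E
python3 - <<'E'
import cv2,numpy as np
a=cv2.imread("pics/top0.png")[165:255,360:450];b=cv2.imread("pics/side0.png")[245:345,320:420]
a=cv2.resize(a,(400,400),interpolation=cv2.INTER_CUBIC);b=cv2.resize(b,(400,400),interpolation=cv2.INTER_CUBIC)
cv2.imwrite("pics/crop1.png",np.hstack([a,b]))
from h import *
im=cv2.imread("pics/top0.png");hsv=cv2.cvtColor(im,cv2.COLOR_BGR2HSV)
# grey disc (with its bar) & white top
sub=hsv[165:255,360:450];
wt=((sub[...,2]>165)&(sub[...,1]<40)).astype(np.uint8)
c=max(cv2.findContours(wt,0,2)[0],key=cv2.contourArea);c=c+[360,165]
r=cv2.minAreaRect(c);print("rect",r);print([ray("top",*p,.05).round(4) for p in cv2.boxPoints(r)],ray("top",*r[0],.05))
g=((sub[...,2]>80)&(sub[...,2]<=165)&(sub[...,1]<40)).astype(np.uint8)
cc=max(cv2.findContours(g,0,2)[0],key=cv2.contourArea)+[360,165]
e=cv2.minEnclosingCircle(cc);print("disc",e,ray("top",*e[0],.056))
E
```

```text
rect ((416.7586364746094, 178.6034393310547), (4.828078746795654, 5.385164737701416), 21.801410675048828)
[array([ 0.6257, -0.1533,  0.05  ]), array([ 0.6354, -0.1574,  0.05  ]), array([ 0.6318, -0.1659,  0.05  ]), array([ 0.6221, -0.1617,  0.05  ])] [ 0.62872395 -0.15955914  0.05      ]
disc ((405.5, 208.5), 38.91667556762695) [ 0.57038457 -0.1355061   0.056     ]
```

View pics/crop1.png

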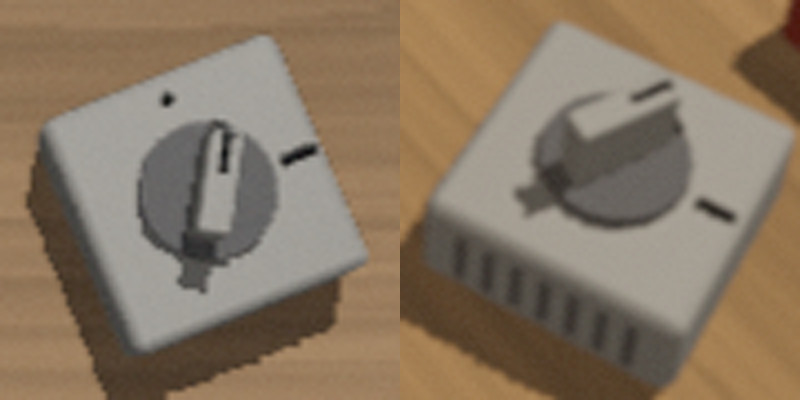

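The crop shows the white square unit. In it the dot is at crop (167,98), the long mark at (298,155), and the bar points up, between them.

```bash
python3 - <<'E'
from h import *
T=lambda x,y,z:ray("top",x/4.444+360-.4,y/4.444+165-.4,z)
S=lambda x,y,z:ray("side",(x-400)/4+320-.4,y/4+245-.4,z)
C=[T(*p,.048) for p in((42,128),(268,37),(367,262),(135,355))];ctr=np.mean(C,0)
print("corners",np.round(C,4),"c",ctr)
a=lambda v:np.degrees(np.arctan2(v[1],v[0]))
print("edges",[a(C[1]-C[0]),a(C[1]-C[2])])
print("disc",T(207,191,.056)); print("discS",S(613,158,.056))
C2=[S(*p,.048) for p in((563,25),(793,135),(685,335),(432,200))];print("side c",np.mean(C2,0),"edges",[a(C2[1]-C2[0]),a(C2[2]-C2[1])])
d=T(167,98,.05);m=T(298,155,.053);print("dot",d,a(d-ctr),"mark",m,a(m-ctr),a(T(316,149,.053)-T(282,161,.053)))
l1,l2=T(228,133,.088),T(223,172,.088);print("line",l1,l2,a(l1-l2),a(l1-ctr))
print("side line",a(S(672,85,.088)-S(633,100,.088)),S(672,85,.088),"top bar mid T",T(219,182,.088),"S",S(624,113,.088))
E
```

```text
corners [[ 0.6011 -0.0678  0.048 ]
 [ 0.6401 -0.1663  0.048 ]
 [ 0.542  -0.2055  0.048 ]
 [ 0.5029 -0.1057  0.048 ]] c [ 0.57152152 -0.13631516  0.048     ]
edges [np.float64(-68.35905112606382), np.float64(21.755442294532823)]
disc [ 0.57212982 -0.13683465  0.056     ]
discS [ 0.57045153 -0.1403337   0.056     ]
side c [ 0.57309106 -0.14130008  0.048     ] edges [np.float64(-69.13699074574183), np.float64(-157.652334232482)]
dot [ 0.61339406 -0.12169615  0.05      ] 19.245693934738014 mark [ 0.58770459 -0.17654855  0.053     ] -68.08853817234815 -70.92062143473849
line [ 0.59231372 -0.14081817  0.088     ] [ 0.57616782 -0.13832425  0.088     ] -8.780580641918995 -12.219940997505159
side line -12.142564035743634 [ 0.59289478 -0.14377575  0.088     ] top bar mid T [ 0.57204828 -0.1365769   0.088     ] S [ 0.56958234 -0.14266385  0.088     ]
```

>>> servo_tool:
  deltas:
    - [[-0.5,-0.4,0,0,0,0],[-1,-0.77,0,0,0,0],[-1,-0.77,0,0,0,0],[-1,-0.77,0,0,0,0],[-1,-0.77,0,0,0,0],[-1,-0.77,0,0,0,0],[-1,-0.77,0,0,0,0],[-1,-0.77,0,0,0,0],[-1,-0.77,0,0,0,0],[-1,-0.77,0,0,0,0],[-1,-0.77,0,0,0,0],[-1,-0.77,0,0,0,0],[-1,-0.77,0,0,0,0],[-1,-0.77,0,0,0,0],[-1,-0.77,0,0,0,0],[-1,-0.77,0,0,0,0],[-1,-0.77,0,0,0,0],[-1,-0.77,0,0,0,0],[-1,-0.77,0,0,0,0],[-1,-0.77,0,0,0,0]]
  claw: 1
  force: 40

```text
t: 2.1
tool_pos: [0.5736, -0.1397, 0.2262]
orientation: [-0.0, 0.181, 0.984, 0.0]
wrist_force: [-0.0, -0.7, 0.0]
gripper_width: 0.092
gripper_force: 0.0
```

>>> servo_tool:
  deltas:
    - [[0,0,0.6,0,0,-0.75],[0,0,0.9,0,0,-0.75],[0,0,0.9,0,0,-0.75],[0,0,0.7,0,0,0],[0,0,0.4,0,0,0],[0,0,0,0,0,0]]
  claw: 0

```text
t: 2.7
tool_pos: [0.5722, -0.1379, 0.1199]
orientation: [-0.002, 0.091, 0.996, 0.001]
wrist_force: [-0.2, -0.3, 0.8]
gripper_width: 0.0486
gripper_force: 0.0
```

```bash
python3 - <<'E'
from h import *
import cv2
a=get_image("top")[:,:,::-1];b=get_image("side")[:,:,::-1];o=observe();print(o["tool_pos"],o["joint_positions"])
print(proj("top",o["tool_pos"]),proj("side",o["tool_pos"]))
A=cv2.resize(a[145:265,340:460],(400,400),interpolation=3);B=cv2.resize(b[205:345,310:450],(400,400),interpolation=3)
cv2.imwrite("pics/c2.png",np.hstack([A,B]))
E
```

```text
[ 0.57362557 -0.13842248  0.12232613] [-3.66674388e-01  5.55501852e-01  1.48279200e+00  1.10402306e-04
  1.10250567e+00 -1.75466801e+00]
(np.float64(413.21703009276916), np.float64(202.2410278845076)) (np.float64(378.16344346942026), np.float64(255.30875831498895))
```

View pics/c2.png

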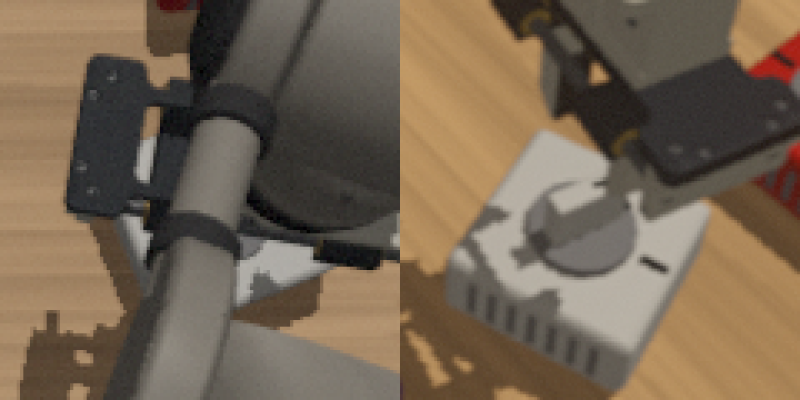

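>>> servo_tool:
  deltas:
    - [[0.05,0,0.5,0,0,0],[0,0,0.7,0,0,0],[0,0,0.5,0,0,0],[0,0,0.3,0,0,0],[0,0,0,0,0,0],[0,0,0,0,0,0]]

```text
t: 3.4
tool_pos: [0.5724, -0.1382, 0.0628]
orientation: [0.001, 0.091, 0.996, -0.0]
wrist_force: [-0.0, -0.0, -0.1]
gripper_width: 0.0459
gripper_force: 0.0
```

>>> servo_tool:
  deltas:
    - [[0,0,0,0,0,0],[0,0,0,0,0,0],[0,0,0,0,0,0],[0,0,0,0,0,0],[0,0,0,0,0,0],[0,0,0,0,0,0]]
  claw: -1
  force: 10

```text
t: 4.0
tool_pos: [0.5718, -0.1381, 0.0618]
orientation: [0.0, 0.091, 0.996, -0.0]
wrist_force: [0.8, -0.5, 1.3]
gripper_width: 0.014
gripper_force: 10.0
```

>>> servo_tool:
  deltas:
    - [[0,0,0,0,0,0],[0,0,0,0,0,0],[0,0,0,0,0,0],[0,0,0.05,0,0,0],[0,0,0.05,0,0,0],[0,0,0,0,0,0],[0,0,0,0,0,0]]
  force: 50

```text
t: 4.7
tool_pos: [0.5719, -0.1381, 0.0617]
orientation: [0.001, 0.091, 0.996, -0.0]
wrist_force: [-7.7, 1.7, 22.5]
gripper_width: 0.0136
gripper_force: 50.0
```

>>> servo_tool:
  deltas:
    - [[0.03,0,-0.02,0,0,0],[0,0,0,0,0,0],[0,0,0,0,0,0]]

```text
t: 5.0
tool_pos: [0.5718, -0.1381, 0.0617]
orientation: [0.002, 0.091, 0.996, -0.0]
wrist_force: [-3.5, 1.6, 16.8]
gripper_width: 0.014
gripper_force: 50.0
```

>>> servo_tool:
  deltas:
    - [[0.01,0,0,0,0,0.4],[0.01,0,0,0,0,0.4],[0,0,0,0,0,0.4],[0,0,0,0,0,0.4],[0,0,0,0,0,0.4],[0,0,0,0,0,0.4],[0,0,0,0,0,0.4],[0,0,0,0,0,0.4],[0,0,0,0,0,0]]

```text
t: 5.9
tool_pos: [0.5719, -0.1379, 0.0617]
orientation: [0.002, 0.218, 0.976, -0.0]
wrist_force: [-0.7, 1.5, 14.9]
gripper_width: 0.0138
gripper_force: 50.0
```

```bash
python3 - <<'E'
from h import *
import cv2
b=get_image("side")[:,:,::-1];o=observe();print(o["tool_pos"],o["orientation"],o["wrist_force"],o["torque"])
cv2.imwrite("pics/c3.png",cv2.resize(b[225:345,310:430],(480,480),interpolation=3))
E
```

```text
[ 0.5718796  -0.13784108  0.0616992 ] [2.30279461e-03 2.17686226e-01 9.76016088e-01 9.76881232e-06] [-0.29361142  1.99895561 14.8301778 ] [ 0.35319099  0.31084611 -0.05953637]
```

View pics/c3.png

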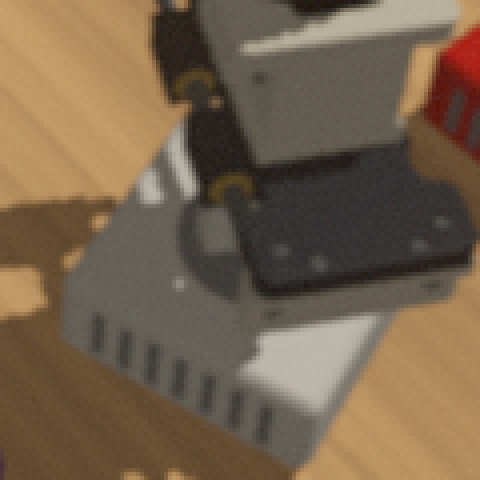

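>>> servo_tool:
  deltas:
    - [[0,0,0,0,0,0.4],[0,0,0,0,0,0.5],[0,0,0,0,0,0.5],[0,0,0,0,0,0.5],[0,0,0,0,0,0.5],[0,0,0,0,0,0.5],[0,0,0,0,0,0.5],[0,0,0,0,0,0.5],[0,0,0,0,0,0.5],[0,0,0,0,0,0.3],[0,0,0,0,0,0]]

```text
t: 7.05
tool_pos: [0.5722, -0.1375, 0.0617]
orientation: [0.002, 0.396, 0.918, 0.001]
wrist_force: [0.2, 3.1, 14.7]
gripper_width: 0.0139
gripper_force: 50.0
```

>>> servo_tool:
  deltas:
    - [[0.01,0.01,0,0,0,0.4],[0,0,0,0,0,0.5],[0,0,0,0,0,0.5],[0,0,0,0,0,0.5],[0,0,0,0,0,0.5],[0,0,0,0,0,0.5],[0,0,0,0,0,0.5],[0,0,0,0,0,0.5],[0,0,0,0,0,0.5],[0,0,0,0,0,0.3],[0,0,0,0,0,0],[0,0,0,0,0,0]]

```text
t: 8.25
tool_pos: [0.5725, -0.1373, 0.0617]
orientation: [0.003, 0.561, 0.828, 0.001]
wrist_force: [2.5, 2.5, 12.9]
gripper_width: 0.0136
gripper_force: 50.0
```

```bash
python3 - <<'E'
from h import *
import cv2
b=get_image("side")[:,:,::-1];a=get_image("top")[:,:,::-1];o=observe();print(o["orientation"],o["wrist_force"],o["torque"])
A=cv2.resize(a[150:270,345:465],(400,400),interpolation=3);B=cv2.resize(b[225:345,310:430],(400,400),interpolation=3)
cv2.imwrite("pics/c4.png",np.hstack([A,B]))
E
```

```text
[0.00264483 0.56082399 0.82792988 0.0012545 ] [ 1.67873966  2.70968091 12.88428419] [ 0.43376853 -0.05597952  0.03398631]
```

View pics/c4.png

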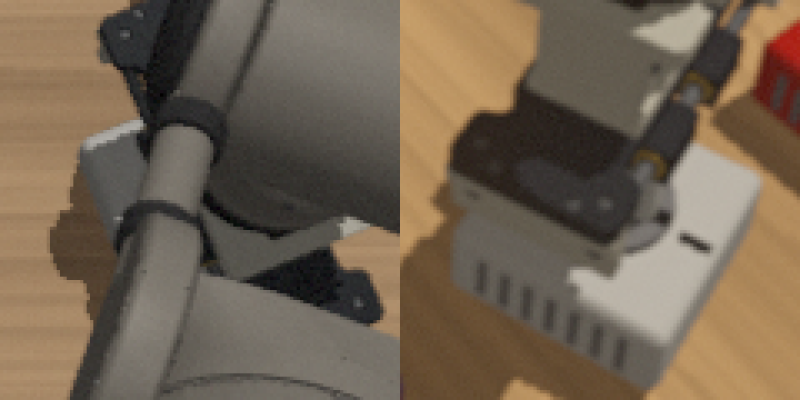

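>>> servo_tool:
  deltas:
    - [[0.01,0.01,-0.02,0,0,0],[0,0,-0.02,0,0,0],[0,0,0,0,0,0],[0,0,0,0,0,0]]
  force: 10

```text
t: 8.75
tool_pos: [0.5722, -0.1373, 0.0617]
orientation: [0.002, 0.561, 0.828, 0.001]
wrist_force: [3.3, 1.2, 6.1]
gripper_width: 0.0141
gripper_force: 10.0
```

>>> servo_tool:
  deltas:
    - [[0,0,0,0,0,0],[0,0,0,0,0,0],[0,0,0,0,0,0],[0,0,0,0,0,0],[0,0,-0.3,0,0,0],[0,0,-0.6,0,0,0],[0,0,-1,0,0,0],[0,0,-1,0,0,0],[0,0,-1,0,0,0],[0,0,-1,0,0,0],[0,0,-0.5,0,0,0]]
  claw: 0

```text
t: 9.85
tool_pos: [0.5712, -0.1372, 0.2263]
orientation: [0.002, 0.561, 0.828, 0.001]
wrist_force: [0.4, -0.3, 0.2]
gripper_width: 0.0457
gripper_force: 0.0
```

>>> servo_tool:
  deltas:
    - [[0.5,0.3,0,0,0,0],[1,0.6,0,0,0,0],[1,0.6,0,0,0,0],[1,0.6,0,0,0,0],[1,0.6,0,0,0,0],[1,0.6,0,0,0,0],[1,0.6,0,0,0,0],[1,0.6,0,0,0,0],[0.5,0.3,0,0,0,0],[0,0,0,0,0,0]]

```text
t: 10.85
tool_pos: [0.6145, 0.1422, 0.2215]
orientation: [-0.001, 0.559, 0.829, -0.0]
wrist_force: [0.0, -0.7, -0.1]
gripper_width: 0.046
gripper_force: 0.0
```

```bash
python3 - <<'E'
from h import *
import cv2
b=get_image("side")[:,:,::-1];a=get_image("top")[:,:,::-1]
A=cv2.resize(a[165:255,360:450],(400,400),interpolation=cv2.INTER_CUBIC);B=cv2.resize(b[245:345,320:420],(400,400),interpolation=cv2.INTER_CUBIC)
cv2.imwrite("pics/c5.png",np.hstack([A,B]))
E
```

```text
(no output)
```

View pics/c5.png

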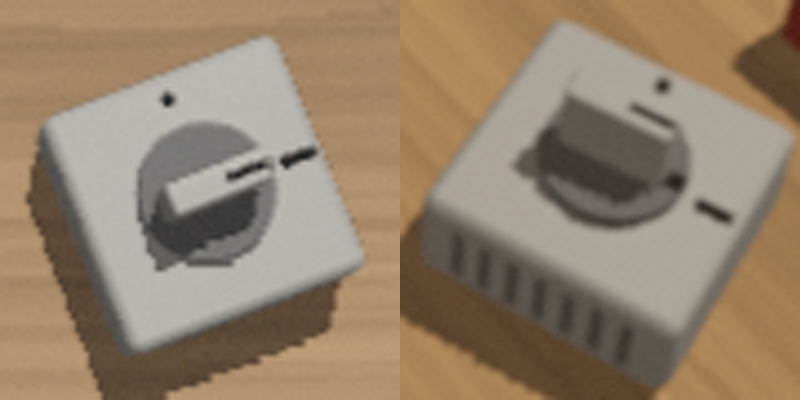

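The pointer line, crop (227,178) to (266,162), is parallel to the box edges and points at the mark at (298,156). The box has not moved.

```bash
python3 -c "
from station import *
print(sign_off())"
```

```text
the job is handed in; nothing more can be done
None
```

I turned the dehumidifier's dial clockwise until its pointer lined up with the long raised mark; the box stayed where it was, the arm kept clear of the lamp, and I handed the job in at about 11 s.

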